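Twist-lock the filter cartridge into the desk air purifier

ROBOT

A 6-joint arm with a two-finger parallel gripper is mounted at the origin on the work surface. World frame = base frame: x ahead of the robot, y to its left, z up, the work surface at z = 0. Lengths are in m, angles in rad, forces in N, time in s.
With the tool pointing down it reaches from about 0.3 to 1 m from the base axis. Payload 5.1 kg.
Tool frame: the origin (TCP) lies between the finger pads; the fingertips stand 25 mm ahead of it and the grasp point (between the pads) lies 6 mm ahead of it; z points along the fingers, x is the direction in which the jaws open and shut, and the axes are right-handed (so a half turn about z gives the same grasp; the last joint's range is limited). The gripper opens to 95 mm and grips with 3 to 60 N. Pads are 20 mm wide; open, the fingers measure 119 mm over their backs; the gripper's body (75 mm by 180 mm) begins 59 mm behind the grasp point.
Start: joints at [1.139, 0.124, 1.65, -0, 1.367, -0.083], TCP at [0.222, 0.611, 0.24] pointing down, gripper open.
Joint ranges: [-2.61, 2.61], [-1.02, 2.33], [0.03, 2.71], [-1.35, 4.49], [0.32, 2.68], [-2.91, 2.91]. Speed limits (rad/s): [2.57, 2.57, 3.14, 3.14, 3.14, 3.14].

INTERFACE

Orientations are given as a rotation vector (axis times angle).
In Python, from plant import bot gives the robot as it stands. Calls block until the motion is done:
- bot.movep(position, orientation): joint-space move of the TCP to a pose.
- bot.move_linear(position, orientation=None, speed=0.15, threshold=None): straight line of the TCP; orientation=None keeps the orientation; speed is the mean speed in m/s. With threshold (N) it stops when the force on the tool has changed by that much, and returns True; else False.
- bot.move_joints(angles): joint-space move.
- bot.move_gripper(opening, squeeze=None): opening from 0.0 (shut) to 1.0 (fully open); squeeze is the grip in N (None keeps the last); returns when the fingers have stopped.
- bot.dwell(seconds).
- bot.ik(position, orientation): joint angles nearest the present ones, or None.
- bot.sense(): the state.
- bot.camera(name): name is "side" or "top" or "wrist"; returns a dict with "img" (420x560x3 uint8, blue, green, red), "K" (3x3 intrinsics, pixels), "eye" and "orientation" of the camera in the world. Camera axes: x right, y down, z forward; pixel columns grow to the right and rows downward; lengths in m; the calibration is good to about 2 mm. A picture is of the moment at which its call begins. There is no depth.
A pose or a line that the arm cannot do raises bot.IKError and nothing moves.
- bot.sign_off(): hands the job in, once; it reports no verdict.
Trained networks look in the newest picture that a camera, given by its name, has taken for a name from the list of things; names that differ only in an ending like _2 or _b are one class to them, and where a whole thing is asked for, a point or a joint stands for the part that bears it (a point fixed in the world has none). Each returns a list of dicts, best first, with "p" (0 to 1); they miss things now and then, are a little off and sometimes report something else, mostly with a low value. They report only what shows in the picture. A call takes as long as a camera call. They do not tell look-alikes from the thing itself.
- bot.find_in(camera, target): "position" ([row, column] as shares, 0 to 1, of the picture: columns of its width, rows of its height, amid what is visible of it).
- bot.trace(camera, target): "pixels" (420x560 bool, what is visible of it) and "position" ([row, column] as shares, 0 to 1, of the picture: columns of its width, rows of its height, amid what is visible of it).
- bot.place_of(camera, target): "position" ([row, column] as shares, 0 to 1, of the picture: columns of its width, rows of its height: a listed point, or the origin of a listed thing).
The state is a dict: "clock": time; "qpos": joint angles; "qvel": joint speeds; "tau": joint torques, N m; "ee_pos": TCP position; "tcp_rot": TCP orientation; "wrist_force": force on the tool from outside, world axes, zero at the start; "torque": the same for the moment, N m; "finger_gap": opening from 0.0 (shut) to 1.0 (fully open).
Only numpy, scipy, OpenCV 4.12 (cv2) and the standard library are available. Lean on these libraries where they do the work, as an engineer would, in place of code of your own. Each camera call takes 0.05 s, during which the arm holds its last target. There are 200 camera calls.

TASK

Put the blue-handled filter cartridge into the tilted mouth of the desk air purifier: feel for the notches of the lock ring so that its two lugs drop in, push it down against the spring and twist it clockwise (seen looking into the mouth) until the ramps have drawn it fully home and tight, then let go. Do not force it, and leave the mug, the cream jar and the parcel where they are.

Things in the scene. Friction and masses are not known exactly. Their poses are not given: they have to be found in the camera images.
- cartridge: Loose filter cartridge, 0.24 to 0.4 kg, standing on its nose, handle up. Origin: centre of its underside; z up its axis. White body 72 mm in diameter from z=14 to 45 mm, tapering to 54 mm at the nose (z=0); blue flange 108 mm in diameter from z=45 to 51 mm. A half turn about z makes no difference.
- handle (a point): Middle of the cartridge's solid blue handle bar, on the axis 70 mm above the origin: 84 mm long along x, 18 mm wide along y, from z=51 mm (flange) to 89 mm. Axes as the cartridge's.
- lugs (a point): On the cartridge axis, 26.5 mm above its origin, level with its two round orange lugs: pins 9 mm in diameter along cartridge +x and -x, tips 46 mm from the axis, right below the handle bar's ends. Orange dots on the flange show where they are.
- bay: Open mouth of the purifier: white drum 152 mm in diameter, axis leaning 30 degrees from vertical towards the purifier's front. Fixed. Origin: centre of the mouth, level with its rim, 170 mm above the desk; z points out of the mouth along the tilted axis, y level across the purifier. Depths below are of the cartridge's origin in this frame.
- ring_top (a point): Same point as the bay origin: top of the grey lock ring in the mouth, hole 77 mm, two opposite notches 16 mm wide for the lugs. The notch line is up to 0.25 rad from bay y, either way, different each time, not reported: orange marks on the rim show it, or feel for it. Off the notches the lugs land on the ring's top, cartridge origin at z=-22 mm; in them it sinks on.
- seal (a joint): Spring plate in the bottom of the drum: how far it is pressed in, m. The cartridge's nose meets it at origin z=-39 mm; 2 N there, then 3.5 N more per mm (16 N at 4 mm, locked). From about z=-40 mm on the lugs are under the ring's ramps and can be turned clockwise seen from outside (negative about bay z). If let go unlocked, the plate lifts the cartridge.
- locked (a point): Where the cartridge's origin is when locked, 43 mm down the axis from the mouth. From 13 to 47 degrees past the notches the ramps draw it 4 mm down, from z=-39 to -43 mm; then a flat; at about 54 degrees hard stops. Turning takes under 0.8 N m; more means the stops. Locked, the flange stands 2 mm above the ring (they meet at z=-45 mm) and the spring holds it there. Over 100 N on it counts as forcing.
- purifier: The whole air purifier, fixed to the desk: white round foot 190 mm in diameter, origin at the centre of its underside, front towards its own -x, yoke arms at y=+-85 mm up to 140 mm high, carrying the drum.
- mug: White mug, 80 mm in diameter, 90 mm high, with a handle; origin at the centre of its underside. Leave alone.
- cream_jar: Round cosmetic jar, 64 mm in diameter, 55 mm high, origin at the centre of its underside. Leave alone.
- parcel: Small brown cardboard parcel, 120 x 230 x 60 mm, origin at the centre of its underside. Leave alone.
Not all that is in view belongs to the job. Of the things like the cartridge, leave any that is pink; of the rest the smaller one is meant.

How it is judged:
By the outcome, as a careful person would: the job done as asked, in the order asked, and still so for the second after the job is handed in, with the robot touching nothing.
It also fails if it takes over 64 s, if anything falls off the work surface, if the arm or the gripper's body presses on something with over 40 N, if the wrist force passes 120 N, or if a joint passes its speed limit or range.

## Working session

There is one attempt and no reset: what is moved stays moved. The work goes in short steps, each a Python script; the robot and the scene stay as the last script left them, time stands still between calls to the robot, and variables do not carry over. Pictures are saved under pics/ and viewed, about 8 in all and at most 12, crops included, and the job is handed in when it is done.

```bash
ls; mkdir -p pics; python3 - <<'E'
from plant import bot
import cv2,numpy as np
ims=[]
for c in ["top","side"]:
    d=bot.camera(c); cv2.imwrite(f"pics/{c}0.png",d["img"]); print(c,d["K"].tolist() if hasattr(d["K"],'tolist') else d["K"],d["eye"],d["orientation"])
    for t in ["cartridge","handle","lugs","bay","purifier","mug","cream_jar","parcel"]:
        r=bot.place_of(c,t); print(t,[(np.round([x["position"][1]*560,x["position"][0]*420],1).tolist(),round(x["p"],2)) for x in r[:4]])
print(bot.sense()["clock"])
E
```

```text
pics
top [[422.4336537296219, 0.0, 284.11244534610194], [0.0, 422.4336537296219, 210.45146528850898], [0.0, 0.0, 1.0]] [ 0.40158704 -0.01446791  1.27589704] [-2.11859512  2.17552749 -0.13320645]
cartridge [([241.9, 234.4], 0.95), ([232.5, 293.6], 0.8), ([233.0, 185.3], 0.76)]
handle [([238.1, 233.9], 0.93), ([227.1, 300.5], 0.78), ([350.3, 223.7], 0.61), ([225.9, 179.4], 0.56)]
lugs [([233.2, 293.2], 0.8), ([233.0, 183.6], 0.78), ([240.6, 233.8], 0.66)]
bay [([348.3, 223.0], 0.61)]
purifier [([344.0, 220.5], 0.57)]
mug []
cream_jar [([140.8, 192.6], 0.77), ([349.9, 221.8], 0.19)]
parcel [([435.3, 189.5], 0.9), ([280.7, 145.0], 0.71)]
side [[408.1020672994549, 0.0, 274.4055297331882], [0.0, 408.1020672994549, 214.21113970234916], [0.0, 0.0, 1.0]] [ 0.04476021 -0.57088166  1.05308122] [-2.30531291  0.90837455 -0.30939103]
cartridge [([264.0, 197.7], 0.83), ([236.3, 226.3], 0.76)]
handle [([232.1, 209.4], 0.91), ([179.8, 228.8], 0.82), ([264.8, 182.8], 0.72), ([313.4, 251.7], 0.55)]
lugs [([236.4, 221.9], 0.91), ([265.0, 191.0], 0.77), ([187.1, 245.4], 0.62)]
bay [([302.3, 246.7], 0.9), ([234.9, 223.4], 0.61)]
purifier [([311.3, 274.9], 0.79)]
mug [([325.0, 201.5], 0.81), ([236.4, 223.2], 0.63)]
cream_jar [([302.4, 245.8], 0.63), ([212.6, 156.4], 0.54)]
parcel [([408.3, 322.0], 0.57)]
0.9
```

View pics/top0.png

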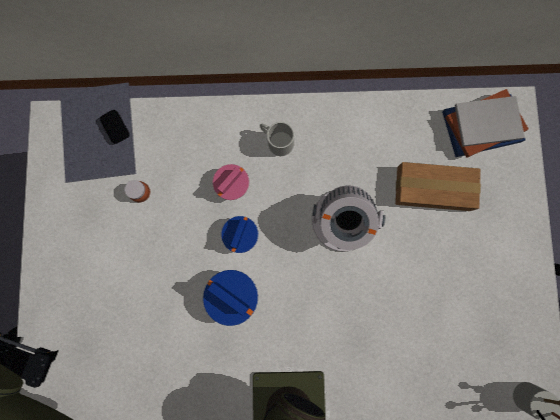

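View pics/side0.png

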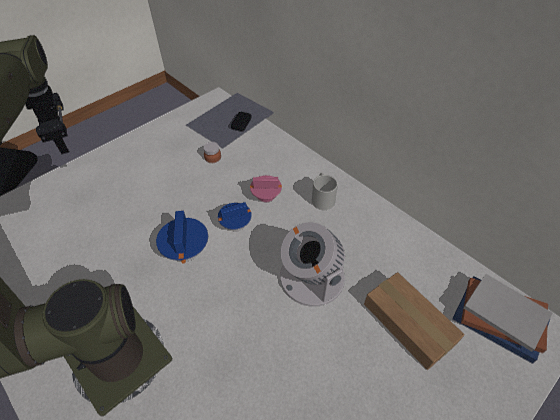

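Top view: the small blue cartridge (target) is at (240,234), with the big blue one at (230,298), the pink one at (231,182), and the purifier mouth at (348,221) with orange marks at about (327,215) and (373,232). The side view agrees: small blue (235,215), mouth (310,250). Next I'll take close-ups with the wrist camera.

```bash
cat > h.py <<'E'
from plant import bot
import cv2,numpy as np
from scipy.spatial.transform import Rotation as R
from scipy.optimize import least_squares
def proj(d,P):
    Rc=R.from_rotvec(d["orientation"]).as_matrix(); p=(np.atleast_2d(P)-d["eye"])@Rc
    q=p@np.array(d["K"]).T; return q[:,:2]/q[:,2:]
def unproj(d,uv,z):
    Rc=R.from_rotvec(d["orientation"]).as_matrix()
    r=Rc@np.linalg.inv(d["K"])@np.array([*uv,1.]); e=np.array(d["eye"]); return e+r*(z-e[2])/r[2]
def tool(zdir,xdir):
    z=np.array(zdir,float);z/=np.linalg.norm(z);x=np.array(xdir,float);x-=z*(x@z);x/=np.linalg.norm(x)
    return R.from_matrix(np.c_[x,np.cross(z,x),z]).as_rotvec()
def save(d,n): cv2.imwrite(f"pics/{n}.png",d["img"])
def blobs(d,col,lo=6):
    h=cv2.cvtColor(d["img"],cv2.COLOR_BGR2HSV)
    m=cv2.inRange(h,(5,150,120),(18,255,255)) if col=="orange" else cv2.inRange(h,(105,150,40),(130,255,255))
    n,l,s,c=cv2.connectedComponentsWithStats(m); return [(c[i].round(1).tolist(),int(s[i,4])) for i in range(1,n) if s[i,4]>=lo]
E
python3 - <<'E'
from h import *
d=bot.camera("top"); s=bot.camera("side")
for c in (d,s): print(blobs(c,"orange"),blobs(c,"blue",40))
cp=unproj(d,(240,234.5),.05); bp=unproj(d,(349,221),.17); print(cp,bp)
print(proj(s,cp),proj(s,bp))
for n,p in (("cart",cp),("bay",bp)):
    p=p.copy(); p[2]=0.36 if n=="cart" else .45
    if n=="bay": p[0]-=.14
    o=tool([0,0,-1],[0,1,0]) if n=="cart" else tool([.5,0,-.866],[0,1,0])
    try:
        q=[(bot.ik(p,tool(R.from_rotvec(o).as_matrix()[:,2],[0,k,0]))) for k in (1,-1)]; print(n,q)
    except Exception as e: print(e)
E
```

```text
[([241.0, 169.2], 8), ([145.5, 191.3], 15), ([219.5, 194.3], 6), ([326.3, 216.4], 28), ([245.0, 218.3], 7), ([371.7, 231.2], 29), ([233.0, 249.7], 7), ([249.5, 311.5], 24)] [([239.1, 234.0], 987), ([229.8, 297.2], 2259)]
[([295.6, 230.2], 24), ([180.5, 255.5], 16), ([183.1, 261.1], 8), ([316.7, 268.7], 29)] [([234.3, 215.3], 652), ([181.6, 237.0], 1672)]
[0.50004266 0.12606144 0.05      ] [ 0.51829415 -0.17484789  0.17      ]
[[234.77868543 215.88980367]] [[308.78232574 247.87296736]]
cart [array([ 1.42828573e-01, -2.24125126e-01,  1.78631029e+00, -4.44089210e-16,
        1.57940749e+00, -1.42796775e+00]), array([ 1.42828573e-01, -2.24125126e-01,  1.78631029e+00, -4.44089210e-16,
        1.57940749e+00,  1.71362490e+00])]
bay [array([-0.79957683, -0.74231313,  2.0395794 ,  0.36870105,  1.4690038 ,
       -2.3378203 ]), array([-0.79957683, -0.74231313,  2.0395794 ,  0.36870105,  1.4690038 ,
        0.80377236])]
```

```bash
python3 - <<'E'
from h import *
bot.movep([.48,.126,.33],tool([0,0,-1],[-.36,-1,0])); 
d=bot.camera("wrist"); save(d,"w_cart"); print(d["eye"],blobs(d,"orange"),blobs(d,"blue",200))
for t in ("cartridge","handle","lugs"): print(t,[(np.round([x["position"][1]*560,x["position"][0]*420],1).tolist(),round(x["p"],2)) for x in bot.place_of("wrist",t)[:3]])
bot.movep([.40,-.172,.42],tool([.5,0,-.866],[0,-1,0]))
d=bot.camera("wrist"); save(d,"w_bay"); print(d["eye"],blobs(d,"orange"))
for t in ("bay","purifier","locked","ring_top"): print(t,[(np.round([x["position"][1]*560,x["position"][0]*420],1).tolist(),round(x["p"],2)) for x in bot.place_of("wrist",t)[:3]])
s=bot.sense(); print(s["clock"],s["qpos"])
a=cv2.imread("pics/w_cart.png");b=cv2.imread("pics/w_bay.png")
cv2.imwrite("pics/w_both.png",cv2.resize(np.vstack([a,b]),(448,672))[:600] if 0 else np.hstack([a,b])[:, :])
E
```

```text
[0.56059407 0.09737759 0.47454737] [([549.7, 34.2], 268), ([190.7, 69.2], 35), ([274.5, 110.0], 72), ([249.5, 272.0], 22), ([353.8, 302.1], 43)] [([285.9, 149.4], 2565), ([300.1, 278.0], 5494)]
cartridge [([274.3, 148.5], 0.92), ([299.7, 263.6], 0.91), ([210.1, 32.1], 0.84)]
handle [([271.8, 153.1], 0.98), ([302.3, 300.9], 0.94)]
lugs [([276.7, 147.1], 0.86), ([209.2, 28.8], 0.68)]
[ 0.40197845 -0.17206584  0.58753927] [([106.6, 103.2], 30), ([62.5, 144.7], 12), ([235.0, 173.1], 128), ([102.9, 187.9], 32), ([329.7, 207.3], 84), ([73.3, 244.8], 30)]
bay []
purifier [([285.8, 198.6], 0.92)]
locked [([286.5, 183.0], 0.94)]
ring_top [([283.8, 192.9], 0.81)]
4.675 [-0.74126008 -0.71211209  2.07433566  0.35108795  1.38980122  0.83297323]
```

View pics/w_cart.png

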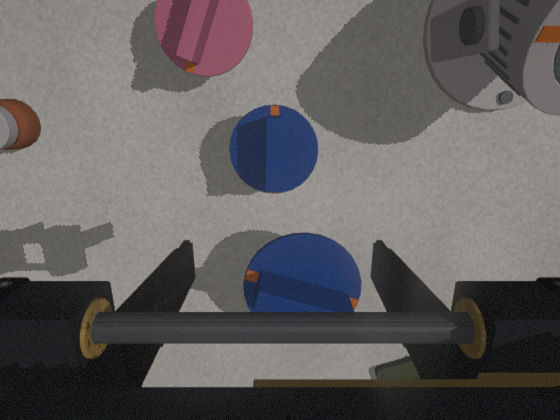

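View pics/w_bay.png

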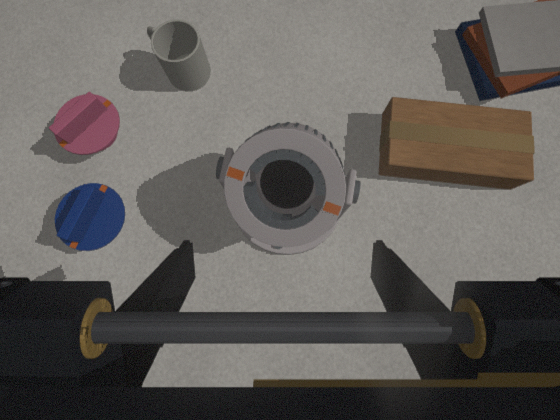

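Wrist views: the cartridge is at (274,149), with its orange dot at (274.5,110) showing the bar running vertically in the image. The mouth is centred near (285,187), with orange marks at (235,173) and (330,207) and yoke arm tops near (222,165) and (357,188). Next I'll fit the mouth pose from the marks in all the cameras.

```bash
cat > fit.py <<'E'
from h import *
def bayR(yaw): return R.from_euler('z',yaw).as_matrix()@np.array([[.8660254,0,-.5],[0,1,0],[.5,0,.8660254]])
def pts(p):
    x,y,yaw,phi,r=p; B=bayR(yaw); v=B@np.array([-np.sin(phi),np.cos(phi),0]); c=np.array([x,y,.17]); return np.array([c+r*v,c-r*v])
E
cat >> h.py <<'E'
def rimellipse(d,prev=None):
    pass
E
python3 - <<'E'
from fit import *
t=bot.camera("top");s=bot.camera("side");w=bot.camera("wrist")
Rc=R.from_rotvec(w["orientation"]).as_matrix(); T=R.from_rotvec(bot.sense()["tcp_rot"]).as_matrix()
print("cam in tool",(T.T@Rc).round(3).tolist(),(T.T@(w["eye"]-bot.sense()["ee_pos"])).round(4), w["K"][0])
obs=[(t,[(326.3,216.4),(371.7,231.2)]),(s,[(295.6,230.2),(316.7,268.7)]),(w,[(235,173.1),(329.7,207.3)])]
f=lambda p:np.concatenate([(proj(d,pts(p))-np.array(o)).ravel() for d,o in obs])
for y0 in (-.3,0,.3):
    r=least_squares(f,[.52,-.175,y0,0,.055]); print(r.x.round(4),r.cost,f(r.x).round(1)); 
    J=np.linalg.inv(r.jac.T@r.jac); print(np.sqrt(np.diag(J)).round(4))
x=r.x
for rr,z in((.076,.0),):
    print("yokes(top,wrist)")
B=R.from_euler('z',x[2]).as_matrix()
print(bot.trace("wrist","bay")[:0])
m=bot.trace("wrist","purifier"); print([ (k["p"],k["pixels"].sum()) for k in m])
E
```

```text
cam in tool [[1.0, 0.001, 0.0], [-0.001, 0.954, 0.299], [-0.0, -0.299, 0.954]] [ 0.0003 -0.0854 -0.1443] [350.89785554   0.         282.46965286]
[ 0.5115 -0.1724 -0.1401 -0.2174  0.0622] 1.4928666266775943 [-0.5 -0.1 -1.3 -0.4  0.5 -0.1  0.4 -0.1  0.1  0.2  0.5  0.4]
[0.0008 0.0008 0.1209 0.1214 0.0007]
[ 0.5115 -0.1724 -0.1401 -0.2174  0.0622] 1.4928666266776363 [-0.5 -0.1 -1.3 -0.4  0.5 -0.1  0.4 -0.1  0.1  0.2  0.5  0.4]
[0.0008 0.0008 0.1209 0.1214 0.0007]
[ 0.5115 -0.1724 -0.1401 -0.2174  0.0622] 1.492866626677579 [-0.5 -0.1 -1.3 -0.4  0.5 -0.1  0.4 -0.1  0.1  0.2  0.5  0.4]
[0.0008 0.0008 0.1209 0.1214 0.0007]
yokes(top,wrist)
[]
[(0.79, np.int64(13257))]
```

```bash
python3 - <<'E'
from fit import *
x,y,yaw,phi,_=[.5115,-.1724,-.15,-.21,0]
B=bayR(yaw); C=np.c_[-B[:,1],-B[:,0],-B[:,2]]
M=np.array([[1,0,0],[0,.954,.299],[0,-.299,.954]]); T=C@M.T
eye=np.array([x,y,.17])+B[:,2]*.27
p=eye-T@np.array([.0003,-.0854,-.1443]); o=R.from_matrix(T).as_rotvec()
print(p, bot.ik(p,o))
bot.movep(p,o); d=bot.camera("wrist"); save(d,"w_bay2"); print(blobs(d,"orange")); import pickle; pickle.dump({k:d[k] for k in d},open("w2.pkl","wb"))
for t in ("bay","purifier","locked","ring_top"): print(t,[(np.round([k["position"][1]*560,k["position"][0]*420],1).tolist(),round(k["p"],2)) for k in bot.place_of("wrist",t)[:3]])
im=d["img"].copy()
for rr,z in ((.076,0),(.0385,0),(.036,-.043)):
    a=np.linspace(0,6.28,80); P=np.array([x,y,.17])+(B@np.array([rr*np.cos(a),rr*np.sin(a),z+0*a])).T
    for u in proj(d,P): cv2.circle(im,tuple(int(v) for v in u.round()),0,(0,255,0),-1)
Z=R.from_euler('z',yaw).as_matrix()
cv2.imwrite("pics/w_bay2o.png",im); print(bot.sense()["clock"])
E
```

```text
[ 0.42592437 -0.1591631   0.24333133] [-0.71437537 -0.87898412  2.52382349  0.55931306  0.83614245  0.76866766]
[([29.4, 158.3], 47), ([203.0, 189.1], 353), ([364.7, 221.9], 266), ([10.3, 267.7], 76)]
bay [([287.7, 206.9], 0.98)]
purifier [([282.6, 254.1], 0.88), ([145.6, 122.3], 0.42)]
locked [([283.9, 202.7], 0.63)]
ring_top [([281.7, 206.0], 0.86)]
5.9167
```

View pics/w_bay2o.png

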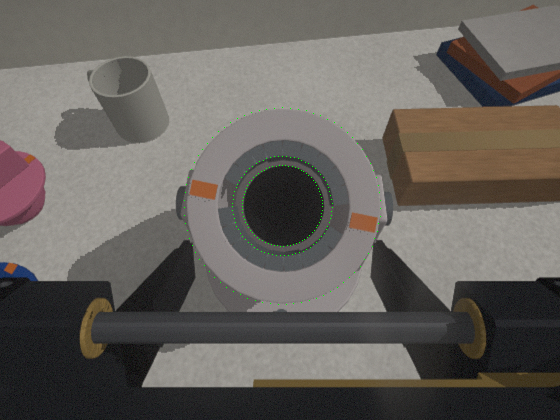

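```bash
cat >> fit.py <<'E'
import os,json
if os.path.exists("bay.json"):
    X,Y,YAW,PHI=json.load(open("bay.json")); BB=bayR(YAW); C0=np.array([X,Y,.17])
    def bpose(depth,ang,h,sg,dx=0,dy=0):
        "TCP pose for cartridge origin at bay (dx,dy,depth), turned ang past the notches (cw +), grasp h=TCP height over the origin"
        a=PHI-ang
        return C0+BB@np.array([dx,dy,depth+h]), tool(-BB[:,2],BB@(sg*np.array([np.cos(a),np.sin(a),0])))
E
python3 - <<'E'
from fit import *; import pickle
w2=pickle.load(open("w2.pkl","rb")); t=bot.camera("top");s=bot.camera("side")
obs=[(t,[(326.3,216.4),(371.7,231.2)]),(s,[(295.6,230.2),(316.7,268.7)]),(w2,[(203,189.1),(364.7,221.9)])]
f=lambda q:np.concatenate([(proj(d,pts([q[0],q[1],yaw,q[2],q[3]]))-np.array(o)).ravel() for d,o in obs])
for yaw in (-.14,-.17,-.2):
    r=least_squares(f,[.51,-.17,-.2,.062]); print(yaw,r.x.round(4),r.cost,f(r.x).round(1))
    if yaw==-.17: json.dump([r.x[0],r.x[1],yaw,r.x[2]],open("bay.json","w"))
b=(w2["img"]); print(bot.sense()["clock"])
E
python3 - <<'E'
from fit import *
for sg in (1,-1):
    for dep,a in ((.03,0),(-.043,0),(-.043,.95)):
        q=bot.ik(*bpose(dep,a,.080,sg)); print(sg,dep,a,None if q is None else np.round(q,2))
# look straight down on the cartridge
t=bot.camera("top"); a=unproj(t,(245,218.3),.051);b=unproj(t,(233,249.7),.051); c=(a+b)/2; bar=(a-b)[:2]; bar/=np.linalg.norm(bar); print(c,np.linalg.norm(a-b),np.arctan2(bar[1],bar[0]))
jx=np.array([bar[1],-bar[0],0])   # jaw dir, towards -y
for sg in (1,-1): print(sg,bot.ik([*c[:2],.081],tool([0,0,-1],sg*jx)))
bot.move_linear(bot.sense()["ee_pos"]+BB[:,2]*.08)
C=np.c_[jx,np.cross([0,0,-1.],jx),[0,0,-1.]]; M=np.array([[1,0,0],[0,.954,.299],[0,-.299,.954]]); T=C@M.T
p=np.array([*c[:2],.051+.33])-T@np.array([.0003,-.0854,-.1443]); o=R.from_matrix(T).as_rotvec(); print(p)
bot.movep(p,o); d=bot.camera("wrist"); save(d,"w_cart2"); print(blobs(d,"orange"),blobs(d,"blue",300))
B=[k for k in blobs(d,"orange")]
import pickle; pickle.dump(d,open("w3.pkl","wb")); print(proj(d,c),bot.sense()["clock"])
E
```

```text
-0.14 [ 0.5111 -0.1739 -0.2089  0.0637] 1.3243377643807268 [-0.5  0.1 -0.1 -0.3  0.4 -0.   1.2  0.7  0.1  0.1 -0.3  0.3]
-0.17 [ 0.5112 -0.1737 -0.1824  0.0637] 1.1184788648974304 [-0.6 -0.1 -0.1 -0.2  0.4  0.   1.1  0.6  0.1  0.2 -0.3  0.2]
-0.2 [ 0.5113 -0.1735 -0.1558  0.0637] 1.0150118976816132 [-0.7 -0.2 -0.1 -0.   0.5  0.1  0.9  0.4  0.1  0.2 -0.2  0.2]
6.0167
1 0.03 0 [-0.56 -0.6   2.27  0.23  1.   -0.29]
1 -0.043 0 [-0.53 -0.45  2.28  0.24  0.83 -0.29]
1 -0.043 0.95 [-0.53 -0.45  2.28  0.24  0.83  0.66]
-1 0.03 0 [-0.56 -0.6   2.27  0.23  1.    2.85]
-1 -0.043 0 [-0.53 -0.45  2.28  0.24  0.83  2.85]
-1 -0.043 0.95 [-0.53 -0.45  2.28  0.24  0.83 -2.48]
[0.50171349 0.12875398 0.051     ] 0.09741023264059316 -0.37828741902379154
1 [ 1.47541187e-01 -1.08309069e-02  2.07442394e+00 -4.44089210e-16
  1.07799962e+00  2.09662493e+00]
-1 [ 1.47541187e-01 -1.08309069e-02  2.07442394e+00 -4.44089210e-16
  1.07799962e+00 -1.04496772e+00]Traceback (most recent call last):
  File "<stdin>", line 9, in <module>
plant.IKError: the arm cannot follow that straight line within its joint ranges
```

```bash
python3 - <<'E'
from fit import *; import pickle
bot.movep([.40,-.172,.42],tool([.5,0,-.866],[0,-1,0]))
c=np.array([.5017,.1288,.051]); a=-.378; jx=-np.array([np.sin(a),-np.cos(a),0])
C=np.c_[jx,np.cross([0,0,-1.],jx),[0,0,-1.]]; M=np.array([[1,0,0],[0,.954,.299],[0,-.299,.954]]); T=C@M.T
p=np.array([*c[:2],.051+.36])-T@np.array([.0003,-.0854,-.1443]); o=R.from_matrix(T).as_rotvec(); print(p,bot.ik(p,o))
bot.movep(p,o); d=bot.camera("wrist"); save(d,"w_cart2"); print(blobs(d,"orange"),blobs(d,"blue",300))
pickle.dump(d,open("w3.pkl","wb")); print(proj(d,c),bot.sense()["clock"])
E
```

```text
[0.53720955 0.11437653 0.2478032 ] [ 0.05100954  0.05539349  1.73029749  0.1249718   1.63306631 -1.15141912]
[([168.0, 4.7], 62), ([311.9, 43.6], 39), ([284.1, 154.0], 44), ([284.9, 250.5], 51), ([374.9, 290.9], 7)] [([238.8, 43.8], 12361), ([272.0, 208.8], 3499)]
[[283.43216885 201.93688061]] 8.5833
```

View pics/w_cart2.png

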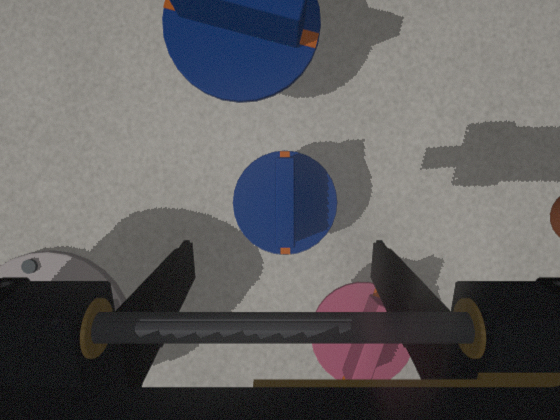

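Looking down, the target's flange is centred at (285,202) with dots at (284,154) and (285,250), so the bar is vertical in the image. That is clean enough to grasp.

```bash
python3 - <<'E'
from fit import *; import pickle
d=pickle.load(open("w3.pkl","rb")); a=unproj(d,(284.1,154),.051); b=unproj(d,(284.9,250.5),.051)
c=(a+b)/2; v=(b-a)/np.linalg.norm(b-a); ang=np.arctan2(v[1],v[0]); print(c,np.linalg.norm(a-b),ang)
jx=np.array([-v[1],v[0],0]); jx*=np.sign(jx[1]); o=tool([0,0,-1],jx)
bot.move_gripper(.55,60)
bot.movep([*c[:2],.20],o)
print("hit",bot.move_linear([*c[:2],.081],o,.12,threshold=8)); print(bot.sense()["ee_pos"],bot.sense()["wrist_force"])
bot.move_gripper(0,60); s=bot.sense(); print("gap",s["finger_gap"]*95,s["wrist_force"],s["ee_pos"])
bot.move_linear([*c[:2],.27],o,.15); bot.dwell(.2); s=bot.sense(); print(s["wrist_force"],s["torque"],s["finger_gap"]*95,s["clock"],s["qpos"].round(2))
E
```

```text
[0.50240798 0.12969828 0.051     ] 0.09908026088348418 -0.37038892785471983
hit False
[0.50324499 0.12978129 0.08194096] [-0.03611357  0.8173765  -0.35206313]
gap 17.881591961129953 [0.46776109 0.50121178 1.22304223] [0.50244569 0.12975716 0.08108176]
[ 0.45351924 -0.5083049  -3.01943196] [-0.04899236  0.06658253 -0.0128852 ] 17.42259999131762 13.2833 [ 0.15 -0.19  1.9   0.    1.43 -1.05]
```

```bash
cat >> fit.py <<'E'
H=.081
def st(tag=""):
    s=bot.sense(); p=BB.T@(s["ee_pos"]-C0)-[0,0,H]; x=BB.T@R.from_rotvec(s["tcp_rot"]).as_matrix()[:,0]
    print(tag,"pos mm",(p*1e3).round(1),"turn",round(PHI-np.arctan2(x[1],x[0]),3),"F",(BB.T@s["wrist_force"]).round(1),"M",(BB.T@s["torque"]).round(2),"gap",round(s["finger_gap"]*95,1),"t",round(s["clock"],1)); return s
E
python3 - <<'E'
from fit import *
p,o=bpose(.06,0,H,1); bot.movep(p+[-.03,0,.04],o); bot.move_linear(p,o); bot.dwell(.2); st("pre")
p,o=bpose(-.014,0,H,1); print(bot.move_linear(p,o,.06,threshold=6)); st("in")
d=bot.camera("side"); cv2.imwrite("pics/side1.png",cv2.resize(d["img"][150:330,200:440],None,fx=3,fy=3,interpolation=cv2.INTER_CUBIC))
E
```

```text
pre pos mm [ 1.  -0.1 61.2] turn -0.0 F [-1.8 -0.6 -3.3] M [-0.13  0.73  0.06] gap 17.4 t 15.2
False
in pos mm [  0.5  -0.1 -13.5] turn -0.0 F [-1.7 -0.1 -2.7] M [-0.11  0.69  0.09] gap 17.8 t 16.5
```

View pics/side1.png

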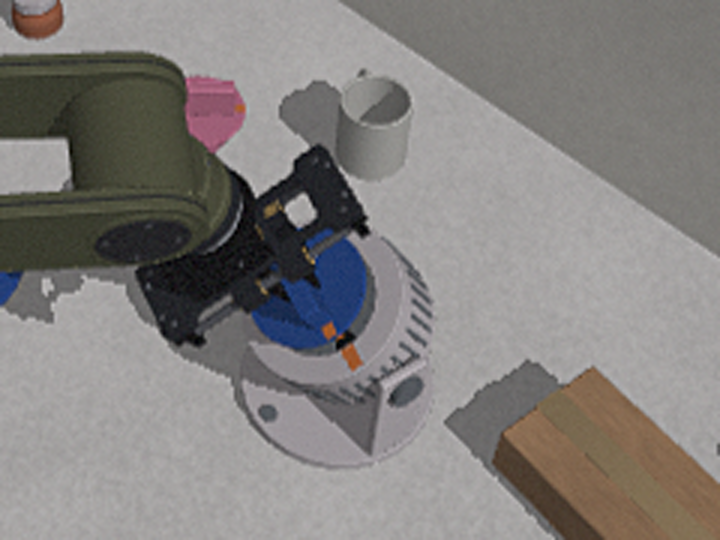

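Side crop: the cartridge is in the mouth, and its flange dot (330,330) lines up with the rim mark (350,355). Next I'll feel downward.

```bash
python3 - <<'E'
from fit import *
for z in (-.019,-.024,-.030,-.036):
    h=bot.move_linear(*bpose(z,0,H,1),speed=.03,threshold=7); st(f"{z} hit={h}")
    if h: break
E
```

```text
-0.019 hit=False pos mm [ -0.3   0.1 -19.3] turn 0.0 F [-1.3  0.4 -2.4] M [-0.11  0.67  0.12] gap 17.4 t 16.9
-0.024 hit=False pos mm [ -0.3   0.1 -24.4] turn 0.0 F [-1.8  0.2 -3.2] M [-0.12  0.74  0.03] gap 17.7 t 17.2
-0.03 hit=False pos mm [ -0.3   0.1 -30.3] turn 0.0 F [-1.5 -0.3 -2.4] M [-0.08  0.7   0.01] gap 17.7 t 17.6
-0.036 hit=False pos mm [ -0.3   0.1 -36.3] turn 0.0 F [-1.6  0.1 -3.3] M [-0.1   0.68  0.03] gap 18.0 t 17.9
```

```bash
python3 - <<'E'
from fit import *
h=bot.move_linear(*bpose(-.0415,0,H,1),speed=.02,threshold=20); s=st(f"press hit={h}"); m0=(BB.T@s["torque"])[2]
for deg in range(6,55,6):
    z=-max(41.5,39.7+4*(deg-13)/34) if deg<47 else -43.5
    bot.movep(*bpose(z/1e3,np.radians(deg),H,1)); s=st(f"{deg}")
    if abs((BB.T@s["torque"])[2]-m0)>.9: print("torque"); break
E
```

```text
press hit=False pos mm [  0.7  -0.1 -40.7] turn -0.001 F [-3.5  0.6  7. ] M [-0.02  1.28  0.05] gap 18.0 t 18.4
6 pos mm [  1.2  -0.3 -40.6] turn 0.102 F [-2.2  0.2  5.2] M [-0.09  0.86  0.02] gap 17.9 t 18.6
12 pos mm [  1.3  -0.3 -40.7] turn 0.205 F [-1.8  0.1  6. ] M [-0.18  0.56  0.03] gap 17.7 t 18.9
18 pos mm [  1.1  -0.3 -40.9] turn 0.309 F [-0.9 -0.6  6.3] M [-0.27  0.6   0.04] gap 17.5 t 19.1
24 pos mm [  0.9  -0.2 -41. ] turn 0.414 F [-1.7 -0.3  7.3] M [-0.21  0.66  0.02] gap 17.4 t 19.4
30 pos mm [  0.7  -0.2 -41.2] turn 0.517 F [-1.1  0.8  6.9] M [-0.26  0.67  0.07] gap 18.1 t 19.6
36 pos mm [  0.7  -0.2 -41.8] turn 0.622 F [-2.2  0.3  8. ] M [-0.19  0.83  0.  ] gap 17.6 t 19.9
42 pos mm [  0.7  -0.1 -42.4] turn 0.727 F [-2.7  0.4  9.9] M [-0.1   1.   -0.04] gap 17.5 t 20.1
48 pos mm [  0.8  -0.  -42.7] turn 0.832 F [-2.   0.9 10.4] M [-0.06  1.08 -0.07] gap 17.5 t 20.4
54 pos mm [  0.4   0.9 -42.8] turn 0.935 F [-2.2  3.8 13.3] M [0.69 1.19 0.48] gap 17.6 t 20.6
```

```bash
python3 - <<'E'
from fit import *
for deg in (55.5,57,58.5,60,61.5):
    bot.movep(*bpose(-.0435,np.radians(deg),H,1)); bot.dwell(.15); s=st(f"{deg}")
    if abs((BB.T@s["torque"])[2]-.03)>.9: print("stop"); break
d=bot.camera("side"); cv2.imwrite("pics/side2.png",cv2.resize(d["img"][150:330,200:440],None,fx=3,fy=3,interpolation=cv2.INTER_CUBIC))
E
```

```text
55.5 pos mm [  0.3   0.9 -42.7] turn 0.958 F [-3.   5.1 12.6] M [0.83 1.09 1.3 ] gap 18.0 t 21.0
stop
```

```bash
python3 - <<'E'
from fit import *
bot.movep(*bpose(-.043,np.radians(54.3),H,1)); st("relax")
bot.move_gripper(.5); bot.dwell(.2); st("open")
p,o=bpose(.04,np.radians(54.3),H,1); print(bot.move_linear(p,o,.08,threshold=10)); st("up")
bot.movep([.36,-.15,.42],tool([.5,0,-.866],[0,-1,0]))
import pickle
x=C0; B=BB; C=np.c_[-B[:,1],-B[:,0],-B[:,2]]
M=np.array([[1,0,0],[0,.954,.299],[0,-.299,.954]]); T=C@M.T
eye=C0+B[:,2]*.30; p=eye-T@np.array([.0003,-.0854,-.1443])
bot.movep(p,R.from_matrix(T).as_rotvec()); d=bot.camera("wrist"); save(d,"w_end"); print(blobs(d,"orange"))
def dots(q):
    a=PHI-q[0]; v=np.array([-np.sin(a),np.cos(a),0])*.0495; c=np.array([q[1],q[2],q[3]]); return np.array([C0+B@(c+v),C0+B@(c-v)])
a=[proj(d,dots([np.radians(k),0,0,.008])).round(1).tolist() for k in (0,45,54)]; print(a,bot.sense()["clock"])
pickle.dump(d,open("w4.pkl","wb"))
s=bot.camera("side"); cv2.imwrite("pics/end.png",np.hstack([d["img"][60:330,120:470],cv2.resize(s["img"][180:315,230:400],(340,270),interpolation=cv2.INTER_CUBIC)]))
E
```

```text
relax pos mm [  0.3   0.9 -42.6] turn 0.939 F [-1.1  4.3  8.1] M [0.71 0.81 0.63] gap 17.6 t 21.3
open pos mm [  0.  -0. -43.] turn 0.948 F [ 0.  -0.5 -0.4] M [-0.04  0.42  0.04] gap 47.6 t 22.2
False
up pos mm [-0.5  0.1 39.4] turn 0.948 F [ 0.1  0.7 -0.7] M [-0.09  0.51  0.05] gap 47.2 t 23.4
[([508.9, 78.4], 7), ([497.8, 81.2], 6), ([254.4, 146.1], 51), ([41.1, 162.7], 39), ([205.1, 186.6], 126), ([214.7, 190.7], 13), ([363.7, 214.1], 27), ([363.2, 220.4], 13), ([308.5, 255.1], 64)]
[[[224.6, 192.1], [341.9, 213.8]], [[249.5, 153.8], [317.0, 252.1]], [[257.6, 149.1], [308.9, 256.8]]] 24.85
```

View pics/end.png

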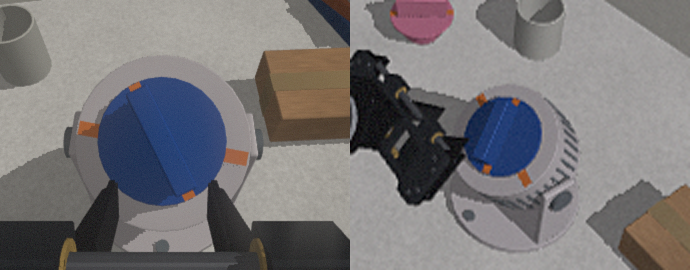

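```bash
python3 - <<'E'
from fit import *; import pickle
d=pickle.load(open("w4.pkl","rb")); print("eye dist",BB.T@(d["eye"]-C0))
h=cv2.cvtColor(d["img"],cv2.COLOR_BGR2HSV); m=cv2.inRange(h,(105,150,40),(130,255,255))|cv2.inRange(h,(5,150,120),(18,255,255))
m[:, :214]=0; m[:,352:]=0; m[262:]=0
n,l,s,c=cv2.connectedComponentsWithStats(m); i=1+np.argmax(s[1:,4]); k=max(cv2.findContours((l==i).astype(np.uint8),0,1)[0],key=len)[:,0].astype(float)
a=np.linspace(0,2*np.pi,721)
from scipy.spatial import cKDTree
for z in (.004,.008,.012,.016):
    f=lambda q:cKDTree(proj(d,C0+(BB@np.array([q[0]+.054*np.cos(a),q[1]+.054*np.sin(a),0*a+z])).T)).query(k)[0]
    r=least_squares(f,[0,0],loss="soft_l1",diff_step=1e-3,x_scale=.001); e=f(r.x); print(z,(r.x*1e3).round(1),np.median(e),np.sqrt(np.mean(e**2)))
E
```

```text
eye dist [-9.31527500e-05  3.57923329e-04  2.99388579e-01]
0.004 [  0.8 -18.3] 9.844959387321325 17.22983223738713
0.008 [  0.4 -19.3] 9.912009852320288 17.985214675822863
0.012 [ -0.  -20.2] 9.944410033554812 18.743431116496435
0.016 [ -0.4 -21. ] 10.100545853493292 19.5007733486078
```

```bash
python3 - <<'E'
from fit import *; import pickle
d=pickle.load(open("w4.pkl","rb"))
b,g,r_=[d["img"][...,i].astype(int) for i in range(3)]; m=((b-r_>25)).astype(np.uint8); m[:120]=0;m[275:]=0;m[:,:190]=0;m[:,380:]=0
m=cv2.morphologyEx(m,cv2.MORPH_OPEN,np.ones((3,3),np.uint8))
n,l,s,c=cv2.connectedComponentsWithStats(m); i=1+np.argmax(s[1:,4]); print(s[i])
k=cv2.convexHull(max(cv2.findContours((l==i).astype(np.uint8),0,1)[0],key=len))[:,0].astype(float)
print("hull ellipse",cv2.fitEllipse(k.astype(np.float32)))
a=np.linspace(0,2*np.pi,721)
for z in (.004,.008,.012,.016):
    q=proj(d,C0+(BB@np.array([.054*np.cos(a),.054*np.sin(a),0*a+z])).T); print(z,cv2.fitEllipse(q.astype(np.float32)))
E
```

```text
[  218   137   129   129 12767]
hull ellipse ((281.7098388671875, 200.78390502929688), (128.32070922851562, 128.56626892089844), 83.88915252685547)
0.004 ((283.2522277832031, 202.9387664794922), (128.29559326171875, 128.29588317871094), 59.67633819580078)
0.008 ((283.2583923339844, 202.93701171875), (130.05674743652344, 130.05706787109375), 59.52183151245117)
0.012 ((283.2647399902344, 202.93519592285156), (131.866943359375, 131.8672637939453), 59.76790237426758)
0.016 ((283.271240234375, 202.93331909179688), (133.72824096679688, 133.7285614013672), 59.62434005737305)
```

```bash
python3 - <<'E'
from plant import bot
bot.movep([.36,-.15,.42],bot.sense()["tcp_rot"]); bot.dwell(.3); print(bot.sense()["wrist_force"],bot.sense()["clock"]); print(bot.sign_off())
E
```

```text
Traceback (most recent call last):
plant.IKError: the arm cannot take that pose within its joint ranges
```

```bash
python3 - <<'E'
from h import *
bot.movep([.36,-.15,.42],tool([.5,0,-.866],[0,-1,0])); bot.dwell(.3); print(bot.sense()["wrist_force"],bot.sense()["clock"]); print(bot.sign_off())
E
```

```text
[0.03638711 0.10177454 0.28366324] 25.875
the job is handed in; nothing more can be done
None
```

The small blue cartridge is locked in the purifier's mouth, released, and handed in at 25.9 s of the 64 s allowed.

**What I did:** I gripped it by its handle and lowered it along the tilted axis. The lugs dropped into the notches at the first try, without catching on the ring. I pressed it about 2 mm onto the spring and twisted it clockwise in small steps. The ramps drew it down to -42.7 mm. The twisting moment jumped to 1.3 N m at about 55°, which is the hard stop. I eased off, let go and backed the arm away.

**Last checks:**
- **Turn and depth:** After release the flange dots show about 53° past the notches, on the locked flat. The flange looks round and untilted, and its apparent size puts it near the locked height, though this is only good to about 2 mm.
- **Forces:** At the logged checks, the axial force while seating stayed at or below 13.3 N. The wrist force was near zero at hand-in.
- **Other objects:** The arm's path kept clear of the mug, jar and parcel. The last picture shows the mug and parcel apparently unmoved; I did not measure their positions again, and the jar was not in that picture.

**Misfires:** Two moves were refused as out of reach, and nothing moved. My first attempt to fit the flange outline failed because of a bad colour mask; a second one worked.

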